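Secure the inner gate of a blasting cabinet's pass box, then open its outer door

ROBOT

A 6-joint arm with a two-finger parallel gripper is mounted at the origin on the work surface. World frame = base frame: x ahead of the robot, y to its left, z up, the work surface at z = 0. Lengths are in m, angles in rad, forces in N, time in s.
With the tool pointing down it reaches from about 0.3 to 0.875 m from the base axis. Payload 6.4 kg.
Tool frame: the origin (TCP) lies between the finger pads; the fingertips stand 8 mm ahead of it and the grasp point (between the pads) lies 11 mm behind it; z points along the fingers, x is the direction in which the jaws open and shut, and the axes are right-handed (so a half turn about z gives the same grasp; the last joint's range is limited). The gripper opens to 85 mm and grips with 20 to 120 N. Pads are 22 mm wide; open, the fingers measure 114 mm over their backs; the gripper's body (76 mm by 85 mm) begins 54 mm behind the grasp point. The pads swing forward as they close: fully open they stand 13 mm farther back than shut.
Start: joints at [0.916, 0.181, 1.607, -0, 1.354, -0.206], TCP at [0.249, 0.518, 0.239] pointing down, gripper open.
Joint ranges: [-2.99, 2.99], [-0.89, 2.07], [0.3, 2.58], [-1.14, 4.28], [0, 2.63], [-3.12, 3.12]. Speed limits (rad/s): [2.57, 2.57, 3.01, 3.14, 3.14, 3.14].

INTERFACE

Orientations are given as a unit quaternion [w, x, y, z].
In Python, from bench import ctrl gives the robot as it stands.
- The arm moves only by the tool drive_tool, never from a script. Its argument "commands" is a list of rows, each an object of numbers: "gripper": the closure, from 0 (fully open) to 1 (shut); "dx", "dy", "dz": the shift along the tool's x, y, z in cm; "turn": the turn about the tool's z in degrees. A call has 1 to 20 rows; each row is the pose to reach, as a shift and turn from the pose commanded when the call began, along the tool's axes at that moment; what a row does not reach only later rows make up. A row lasts 1/8 s, in which the tool goes at most 62.5 mm and 10.7 degrees, less where a joint would pass 70% of its speed; a pose out of reach is approached as far as the arm can. A call with a gripper value outside its range is refused whole. The fingers move at their own pace and stop on an object; the grip force is fixed at half the most. Time passes only in rows, so rows that repeat a pose let the fingers close. It gives the time, the measured TCP pose, the force and the opening at its end, in the units of the state.
- ctrl.get_obs(): the state, without advancing time (a new reading comes with each control period).
- ctrl.camera(name): name is "side" or "top" or "wrist"; returns a dict with "image" (480x640x3 uint8, red, green, blue), "mtx" (3x3 intrinsics, pixels), "R" (3x3) and "t" (3): a world point X has camera coordinates R X + t. Camera axes: x right, y down, z forward; pixel columns grow to the right and rows downward; lengths in m; the calibration is good to about 2 mm. The wrist camera is an equidistant fisheye: a pixel r from the principal point sees the ray r / f radians off the axis. A picture is of the moment at which its call begins. There is no depth.
- ctrl.hand_in(): hands the job in, once; it reports no verdict.
The state is a dict: "time_s": time; "q": joint angles; "dq": joint speeds; "joint_efforts": joint torques, N m; "eef_pos": TCP position; "eef_rot": TCP orientation; "wrist_force": force on the tool from outside, world axes, zero at the start; "torque": the same for the moment, N m; "opening": opening from 0.0 (shut) to 1.0 (fully open).
Only numpy, scipy, OpenCV 4.12 (cv2) and the standard library are available. Lean on these libraries where they do the work, as an engineer would, in place of code of your own. Each camera call takes 0.05 s, during which the arm holds its last target.

TASK

The blasting cabinet's pass box must never be open on both sides: press the inner gate down at its red handle until you feel it firmly home on its stop, and hold the pressure a moment. Then swing the yellow keeper bar down over the gate until it snaps fully level into its catch, and only then lift the sloping outer door, at its black blade grip, until it is clearly past level, where it stays by itself. Leave the gate and the bar shut, and do not disturb the mug, tub and brush.

Things in the scene. Friction and masses are not known exactly. Their poses are not given: they have to be found in the camera images.
- pass_box: Blue pass box, 250 mm wide (y), fixed; low blasting cabinet behind it (x +35 to +295 mm, 440 wide, 170 high). Origin on the bench; z up, front faces its -x. Sloping outer door rises at 39.3 deg from the front wall (x -170, height 58 mm) to the roof edge (x -60, height 150); the inner gate stands behind the roof at x +11, between guides 190 mm high. Its yaw (1.1 to 1.5 rad) is that of all its parts.
- inner_gate (a joint): Lift of the inner gate, an upright aluminium plate sliding vertically: 0 = shut on its stop, 0.05 m = fully raised. Starts anywhere from shut to 45 mm raised and stays where left: pushing it down takes about 1 to 4 N; at its stop it resists hard. A press of 5 to 20 N there is right.
- gate_handle (a point): Red flat handle on the inner gate, 64 mm along the box's y, 26 along x, 14 thick, on two steel stems. Point at the centre of its top face, where it is pressed straight down: at pass_box (+11, -77) mm, 245 mm high when the gate is shut; it rises with the gate.
- keeper_hinge (a point): Pivot of the yellow keeper bar, at pass_box (-20, +110, 185) mm; the pivot line is horizontal, along the box's x. Push the bar about 100 mm from the pivot, on its upper side (facing the box's +y while it stands up): first sideways towards -y, then down, with 1 to 3 N.
- keeper_end (a point): Round end of the keeper bar, 140 mm from the pivot. Over the last 0.1 rad (14 mm here) a sprung brass roller in the catch resists the bar; push on (5 to 10 N) until it stops level, then it is held. The steel catch post (top 202 mm high) stands at pass_box (-20, -50) mm, beyond the shut bar's end.
- keeper_bar (a joint): Angle of the keeper bar: 0 = shut, level, reaching from its pivot towards the box's -y; grows as its end rises (pi/2 = upright). Bar 145 mm long, 16 wide (box x), 12 thick (6 mm either side of the line pivot to end). Starts 1.0 to 1.4 rad open, stays where left. A yellow lug on the gate lies under it, so it shuts only over a shut gate.
- door_hinge (a point): Hinge of the outer door at its upper edge, mid-width, at pass_box (-60, 0, 150) mm; the hinge line runs along the box's y and lies in the door's underside. The door is 8 mm thick.
- door_grip (a point): Point to pinch on the outer door's black blade grip: mid-plane, mid-width, 28 mm above the door's face, 115 mm from the hinge. The blade stands square to the door: 45 mm high, 90 long (box y), 12 thick along the slope. With the door shut its free edge leans to the box's -x, 39.3 deg from vertical: come in along it, close along the slope.
- outer_door (a joint): Angle of the outer door: 0 = shut (sloping 39.3 degrees down to the front), growing as its lower edge lifts; 0.69 = door level, 1.3 = end of travel. It takes 5 to 10 N at the grip, and friction keeps it where it is left. A gripped blade turns with the door.
- mug_mid (a point): Bystander: white mug, 80 mm across, 95 mm high; point at its axis, half-way up.
- tub_mid (a point): Bystander: yellow tub with white lid, 100 mm across, 100 mm high; point at its centre.
- brush_grip (a point): Bystander: brush with orange handle, 190 mm long, lying on the bench; point on its handle.

How it is judged:
By the outcome, as a careful person would: the job done as asked, in the order asked, and still so for the second after the job is handed in, with the robot touching nothing.
It also fails if it takes over 56 s, if anything falls off the work surface, if the arm or the gripper's body presses on something with over 40 N, if the wrist force passes 120 N, or if a joint passes its speed limit or range.

## Working session

There is one attempt and no reset: what is moved stays moved. The work goes in short steps, Python scripts to look and compute and a tool call to move; the robot and the scene stay as the last step left them, time stands still between calls to the robot, and variables do not carry over. Pictures are saved under pics/ and viewed, and the job is handed in when it is done.

Besides the shell and the picture viewer there is one more tool, called after ">>>" by a JSON object that holds its "method" and its "body", one argument or row to a line. drive_tool: Moves the arm, as the interface text tells. Its arguments: {"type":"object","properties":{"commands":{"type":"array","items":{"type":"object","properties":{"gripper":{"type":"number"},"dx":{"type":"number"},"dy":{"type":"number"},"dz":{"type":"number"},"turn":{"type":"number"}}}}},"required":["commands"]}

```bash
ls; mkdir -p pics; python3 - <<'E'
from bench import ctrl
import cv2,numpy as np
for n in ["side","top","wrist"]:
    c=ctrl.camera(n); cv2.imwrite(f"pics/a_{n}.png",c["image"][:,:,::-1]); print(n,c["mtx"],c["R"],c["t"])
print(ctrl.get_obs())
E
```

```text
pics
side [[437.88353465   0.         319.07456592]
 [  0.         437.88353465 245.25007647]
 [  0.           0.           1.        ]] [[ 0.98935582 -0.1453391  -0.00718345]
 [-0.08452146 -0.53377018 -0.84139498]
 [ 0.11845328  0.83304618 -0.54037291]] [-0.4959231   0.21895002  0.98294689]
top [[509.6629655    0.         319.63650302]
 [  0.         509.6629655  237.01834335]
 [  0.           0.           1.        ]] [[ 0.00141363 -0.99999523 -0.00274587]
 [-0.99669883 -0.00118606 -0.08117907]
 [ 0.08117542  0.00285156 -0.99669575]] [0.06386885 0.53354253 1.25517787]
wrist [[371.64829954   0.         315.87262627]
 [  0.         371.64829954 234.07328503]
 [  0.           0.           1.        ]] [[ 0.43278098  0.90149702 -0.00193489]
 [ 0.85378765 -0.4091863   0.32189006]
 [ 0.2893912  -0.14095988 -0.94677508]] [-0.57364976 -0.04208422  0.38186012]
{'time_s': 0.15, 'q': array([ 9.15658316e-01,  1.81387778e-01,  1.60772766e+00,  2.09979107e-05,
        1.35379922e+00, -2.06318516e-01]), 'dq': array([-0.00014469, -0.00103999, -0.00384525, -0.00105373, -0.00079207,
       -0.00066898]), 'joint_efforts': array([ 1.79267594e-03, -4.45260179e+01, -3.51693642e+01, -3.33064418e-04,
        5.81760003e-03, -2.26769720e-05]), 'eef_pos': array([0.2492407 , 0.51774405, 0.2386058 ]), 'eef_rot': array([ 2.19941513e-04,  8.46730685e-01,  5.32021343e-01, -6.23425871e-04]), 'wrist_force': array([-0.37197423,  0.3628148 , -0.43157318]), 'torque': array([ 0.00823229,  0.03527449, -0.03161579]), 'opening': 1.0005339652167864}
```

View pics/a_side.png

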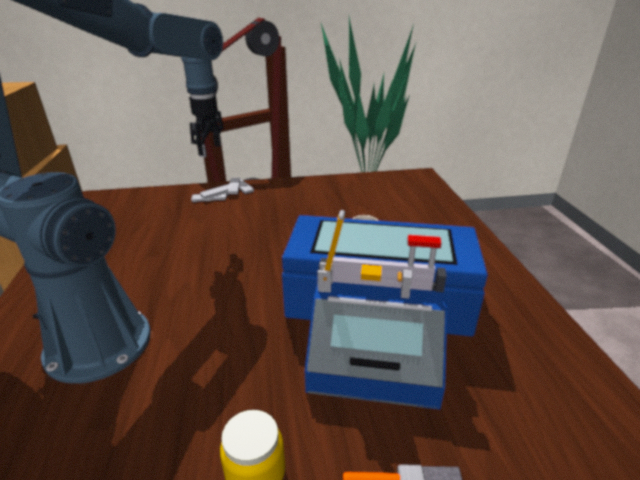

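View pics/a_top.png

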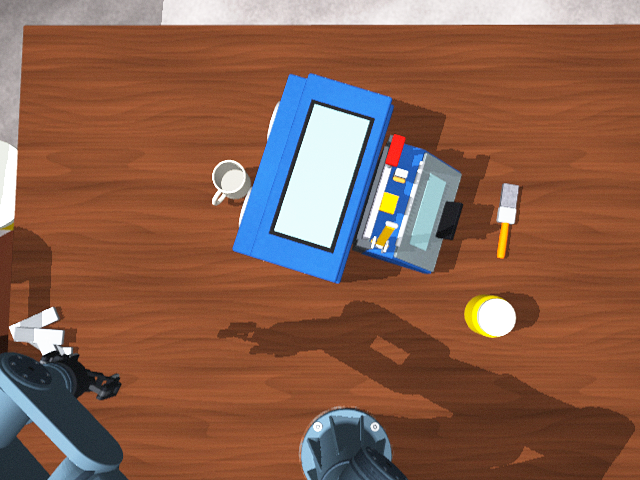

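View pics/a_wrist.png

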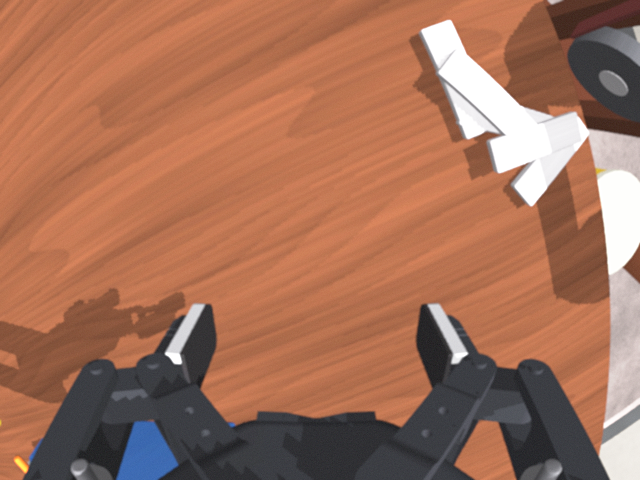

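```bash
python3 - <<'E'
import cv2
a=cv2.imread("pics/a_top.png")[60:295,220:480]; cv2.imwrite("pics/z_top.png",cv2.resize(a,None,fx=3,fy=2.5,interpolation=2))
a=cv2.imread("pics/a_side.png")[200:420,270:500]; cv2.imwrite("pics/z_side.png",cv2.resize(a,None,fx=3,fy=2.7,interpolation=2))
E
```

```text
(no output)
```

View pics/z_top.png

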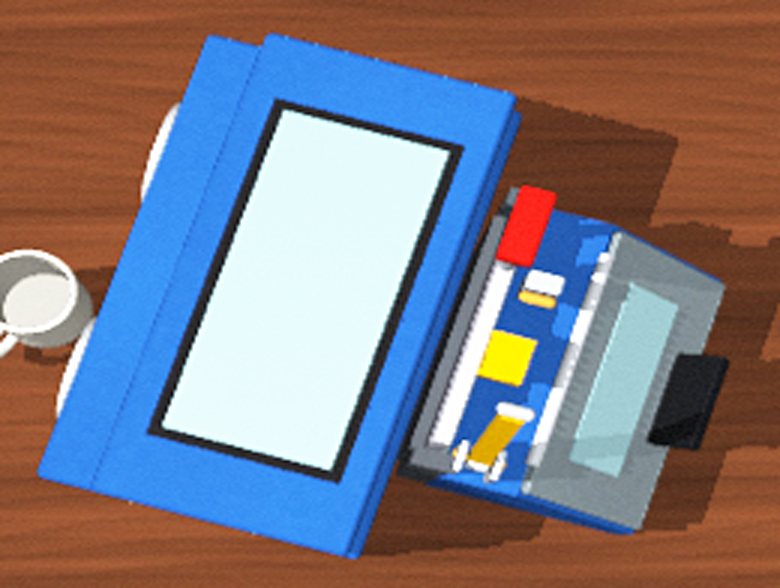

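View pics/z_side.png

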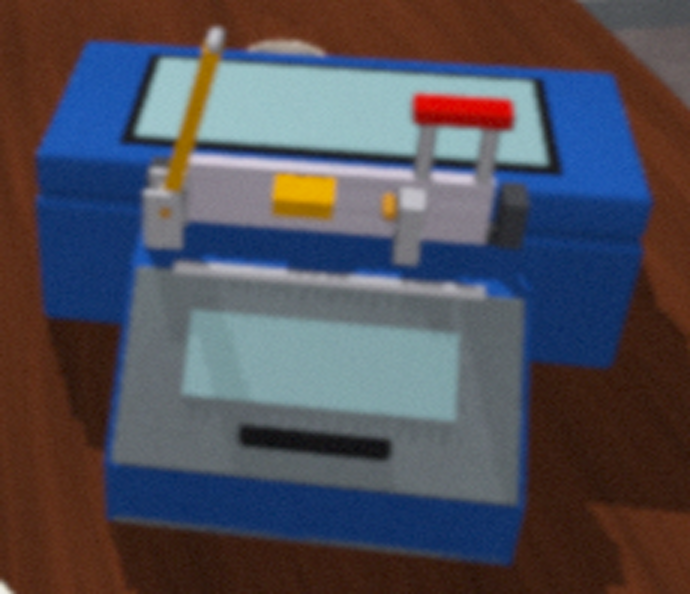

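```bash
cat > h.py <<'E'
import numpy as np
C={"side":(np.array([[437.88353465,0,319.07456592],[0,437.88353465,245.25007647],[0,0,1]]),np.array([[0.98935582,-0.1453391,-0.00718345],[-0.08452146,-0.53377018,-0.84139498],[0.11845328,0.83304618,-0.54037291]]),np.array([-0.4959231,0.21895002,0.98294689])),
"top":(np.array([[509.6629655,0,319.63650302],[0,509.6629655,237.01834335],[0,0,1]]),np.array([[0.00141363,-0.99999523,-0.00274587],[-0.99669883,-0.00118606,-0.08117907],[0.08117542,0.00285156,-0.99669575]]),np.array([0.06386885,0.53354253,1.25517787]))}
def proj(n,X):
    K,R,t=C[n]; p=K@(R@X+t); return p[:2]/p[2]
def B(p,b):  # pose p=(x,y,yaw), b box mm
    c,s=np.cos(p[2]),np.sin(p[2]); b=np.array(b,float)/1000
    return np.array([p[0]+c*b[0]-s*b[1],p[1]+s*b[0]+c*b[1],b[2]])
E
python3 - <<'E'
from h import *
from scipy.optimize import least_squares
T=lambda u,v:("top",u/3+220,v/2.5+60); S=lambda u,v:("side",u/3+270,v/2.7+200)
pts=[(S(110,520),lambda p:(-170,125,0)),(S(510,563),lambda p:(-170,-125,0)),
(S(463,103),lambda p:(11,-77,245+p[3])),(T(527,226),lambda p:(11,-77,245+p[3])),
(S(215,37),lambda p:(-20,110-140*np.cos(p[4]),185+140*np.sin(p[4]))),
(T(515,412),lambda p:(-20,110-140*np.cos(p[4]),185+140*np.sin(p[4]))),
(S(167,210),lambda p:(-20,110,185)),
(T(518,95),lambda p:(35,-220,170)),(T(355,557),lambda p:(35,220,170)),
(S(412,195),lambda p:(-20,-50,202)),(T(543,283),lambda p:(-20,-50,202))]
def res(p): return np.concatenate([proj(o[0],B(p,f(p)))-o[1:] for o,f in pts])
r=least_squares(res,[.6,-.1,1.3,10,1.2],x_scale=[.1,.1,.1,10,.1],loss="soft_l1")
print(r.x); print(res(r.x).reshape(-1,2).round(1))
E
```

```text
[ 0.61777637 -0.07916869  1.27423687 19.41840729  1.36790807]
[[ 1.1 -0.3]
 [-2.7 -0.6]
 [-0.4  0.1]
 [-0.5 -1. ]
 [-0.6  0.5]
 [ 0.  -0.5]
 [ 0.2 -5. ]
 [ 4.1 -0.5]
 [ 2.   1.3]
 [-0.6  0.3]
 [ 0.2 -0.8]]
```

```bash
cat >> h.py <<'E'
def model(p):
    g=p[3]; a=p[4]; E=[]
    def box(x0,x1,y0,y1,z0,z1):
        c=[(x,y,z) for x in(x0,x1) for y in(y0,y1) for z in(z0,z1)]
        for i in range(8):
            for j in range(i):
                if sum(u!=v for u,v in zip(c[i],c[j]))==1: E.append((c[i],c[j]))
    box(-2,24,-109,-45,231+g,245+g); box(35,295,-220,220,0,170)
    s,c=np.sin(np.radians(39.3)),np.cos(np.radians(39.3))
    D=lambda r,y,h:(-60-r*c-h*s,y,150-r*s+h*c)
    q=[(-170,125,0),(-170,-125,0)];E.append(tuple(q))
    E.append((D(143,125,8),D(143,-125,8)));E.append((D(0,125,8),D(0,-125,8)))
    for r in (109,121):
        E.append((D(r,45,53),D(r,-45,53)));E.append((D(r,45,8),D(r,-45,8)))
        E.append((D(r,45,53),D(r,45,8)));E.append((D(r,-45,53),D(r,-45,8)))
    for o in(-6,6):
        for x in(-28,-12):
            E.append(((x,110+o*np.sin(a),185+o*np.cos(a)),(x,110-140*np.cos(a)+o*np.sin(a),185+140*np.sin(a)+o*np.cos(a))))
    return E
def overlay(n,img,p,roi,f,out):
    import cv2
    x0,y0,x1,y1=roi; im=cv2.resize(img[y0:y1,x0:x1],None,fx=f,fy=f,interpolation=2)
    for a,b in model(p):
        P=[tuple(int(v) for v in ((proj(n,B(p,k))-[x0,y0]+.5)*f)) for k in(a,b)]
        cv2.line(im,P[0],P[1],(0,255,0),1)
    cv2.imwrite(out,im)
E
python3 - <<'E'
from h import *
import cv2
from scipy.optimize import least_squares
T=lambda u,v:("top",u/3+220,v/2.5+60); S=lambda u,v:("side",u/3+270,v/2.7+200)
pts=[(S(110,520),lambda p:(-170,125,0)),(S(510,563),lambda p:(-170,-125,0)),
(S(463,103),lambda p:(11,-77,245+p[3])),(T(527,226),lambda p:(11,-77,245+p[3])),
(S(215,37),lambda p:(-20,110-140*np.cos(p[4]),185+140*np.sin(p[4]))),
(T(515,412),lambda p:(-20,110-140*np.cos(p[4]),185+140*np.sin(p[4]))),
(S(412,195),lambda p:(-20,-50,202)),(T(543,283),lambda p:(-20,-50,202))]
def res(p): return np.concatenate([proj(o[0],B(p,f(p)))-o[1:] for o,f in pts])
r=least_squares(res,[.6,-.1,1.3,10,1.2],x_scale=[.1,.1,.1,10,.1],loss="soft_l1")
print(r.x.tolist()); print(res(r.x).reshape(-1,2).round(1))
overlay("side",cv2.imread("pics/a_side.png"),r.x,(270,200,500,420),3,"pics/o_side.png")
overlay("top",cv2.imread("pics/a_top.png"),r.x,(220,60,480,295),2.5,"pics/o_top.png")
E
```

```text
[0.6177050115815315, -0.07967326383609181, 1.273734868064273, 19.654566277205493, 1.368568570770328]
[[ 1.1 -0.1]
 [-2.7 -0.3]
 [-0.3  0.1]
 [-0.2 -1. ]
 [-0.7  0.6]
 [ 0.2 -0.5]
 [-0.5  0.5]
 [ 0.4 -0.7]]
```

View pics/o_side.png

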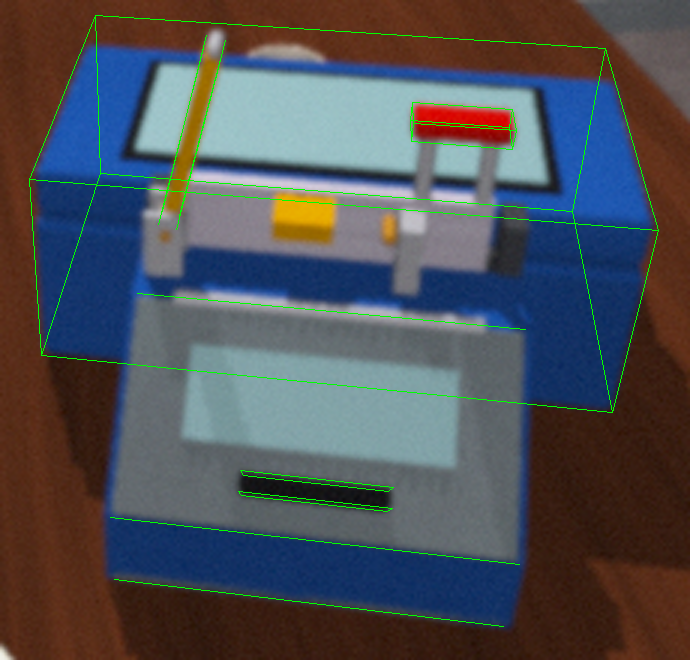

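View pics/o_top.png

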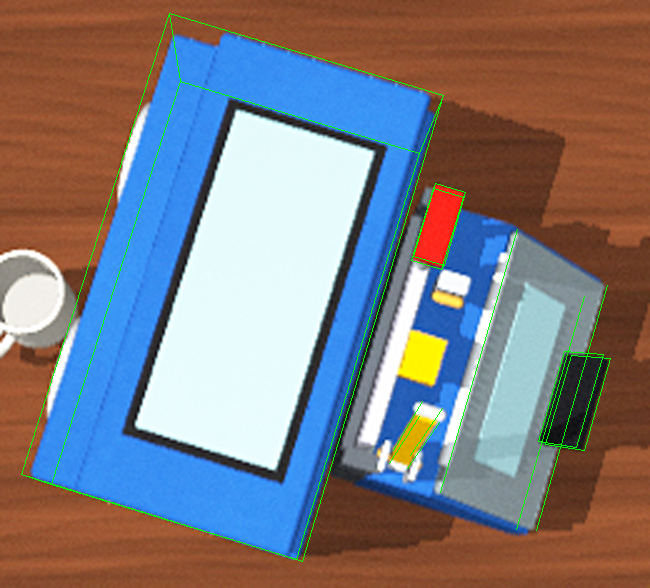

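```bash
cat >> h.py <<'E'
P=[0.6177,-0.0797,1.2737,19.65,1.3686]
def rot():
    from bench import ctrl
    from scipy.spatial.transform import Rotation as Ro
    o=ctrl.get_obs(); q=o["eef_rot"]; return o,Ro.from_quat([q[1],q[2],q[3],q[0]]).as_matrix()
def go(*pts):
    "box-frame TCP targets mm -> tool shifts cm"
    o,R=rot()
    print("t",o["time_s"],"box tcp",inv(o["eef_pos"]).round(1),"yaw err deg",np.degrees(P[2]-np.arctan2(R[1,0],R[0,0])).round(2),"F box",fb(o["wrist_force"]).round(1),"op",round(o["opening"],3),"q",o["q"].round(2))
    for b in pts: print(b,"->",(R.T@(B(P,b)-o["eef_pos"])*100).round(2))
def inv(X):
    c,s=np.cos(P[2]),np.sin(P[2]); d=(np.array(X)-[P[0],P[1],0])*1000
    return np.array([c*d[0]+s*d[1],-s*d[0]+c*d[1],d[2]])
def fb(f):
    c,s=np.cos(P[2]),np.sin(P[2]); return np.array([c*f[0]+s*f[1],-s*f[0]+c*f[1],f[2]])
E
python3 -c "
from h import *
go((11,-77,350),(11,-77,300))"
```

```text
t 0.15 box tcp [463.4 527.2 238.6] yaw err deg 8.69 F box [ 0.2  0.5 -0.4] op 1.001 q [ 0.92  0.18  1.61  0.    1.35 -0.21]
(11, -77, 350) -> [-35.6   66.56 -11.11]
(11, -77, 300) -> [-35.6   66.56  -6.11]
```

>>> {"method": "drive_tool", "body": {
  "commands": [
    {"gripper": 1, "dx": 0, "dy": 0, "dz": -11, "turn": -8.7},
    {"gripper": 1, "dx": 0, "dy": 0, "dz": -11, "turn": -8.7},
    {"gripper": 1, "dx": -35.6, "dy": 66.5, "dz": -11, "turn": -8.7},
    {"gripper": 1, "dx": -35.6, "dy": 66.5, "dz": -11, "turn": -8.7},
    {"gripper": 1, "dx": -35.6, "dy": 66.5, "dz": -11, "turn": -8.7},
    {"gripper": 1, "dx": -35.6, "dy": 66.5, "dz": -11, "turn": -8.7},
    {"gripper": 1, "dx": -35.6, "dy": 66.5, "dz": -11, "turn": -8.7},
    {"gripper": 1, "dx": -35.6, "dy": 66.5, "dz": -11, "turn": -8.7},
    {"gripper": 1, "dx": -35.6, "dy": 66.5, "dz": -11, "turn": -8.7},
    {"gripper": 1, "dx": -35.6, "dy": 66.5, "dz": -11, "turn": -8.7},
    {"gripper": 1, "dx": -35.6, "dy": 66.5, "dz": -11, "turn": -8.7},
    {"gripper": 1, "dx": -35.6, "dy": 66.5, "dz": -11, "turn": -8.7},
    {"gripper": 1, "dx": -35.6, "dy": 66.5, "dz": -11, "turn": -8.7},
    {"gripper": 1, "dx": -35.6, "dy": 66.5, "dz": -11, "turn": -8.7},
    {"gripper": 1, "dx": -35.6, "dy": 66.5, "dz": -11, "turn": -8.7},
    {"gripper": 1, "dx": -35.6, "dy": 66.5, "dz": -11, "turn": -8.7},
    {"gripper": 1, "dx": -35.6, "dy": 66.5, "dz": -11, "turn": -8.7},
    {"gripper": 1, "dx": -35.6, "dy": 66.5, "dz": -11, "turn": -8.7}
  ]
}}

```text
time_s: 2.4
eef_pos: [0.6938, -0.0897, 0.3502]
eef_rot: [0.0, 0.803, 0.595, 0.0]
wrist_force: [0.4, 0.5, -0.3]
opening: 0.004
```

```bash
python3 -c "
from h import *
go((11,-77,290),(11,-77,260))"
```

```text
t 2.4 box tcp [ 12.7 -75.8 350.2] yaw err deg -0.11 F box [ 0.6 -0.3 -0.3] op 0.004 q [-0.3   0.4   1.11  0.    1.63 -1.57]
(11, -77, 290) -> [-0.17  0.12  6.02]
(11, -77, 260) -> [-0.17  0.12  9.02]
```

>>> {"method": "drive_tool", "body": {
  "commands": [
    {"gripper": 1, "dx": -0.2, "dy": 0.1, "dz": 5},
    {"gripper": 1, "dx": -0.2, "dy": 0.1, "dz": 6.5},
    {"gripper": 1, "dx": -0.2, "dy": 0.1, "dz": 7},
    {"gripper": 1, "dx": -0.2, "dy": 0.1, "dz": 7.3},
    {"gripper": 1, "dx": -0.2, "dy": 0.1, "dz": 7.6},
    {"gripper": 1, "dx": -0.2, "dy": 0.1, "dz": 7.9},
    {"gripper": 1, "dx": -0.2, "dy": 0.1, "dz": 8.2},
    {"gripper": 1, "dx": -0.2, "dy": 0.1, "dz": 8.2}
  ]
}}

```text
invalid input at $.commands[0]: expected keys gripper, dx, dy, dz, turn
```

```bash
python3 -c "
from h import *
import cv2
from bench import ctrl
go((11,-77,253))
cv2.imwrite('pics/b_side.png',cv2.resize(ctrl.camera('side')['image'][150:420,250:500,::-1],None,fx=2.2,fy=2.2))"
```

```text
t 2.4 box tcp [ 12.7 -75.8 350.2] yaw err deg -0.11 F box [ 0.6 -0.3 -0.3] op 0.004 q [-0.3   0.4   1.11  0.    1.63 -1.57]
(11, -77, 253) -> [-0.17  0.11  9.72]
```

View pics/b_side.png

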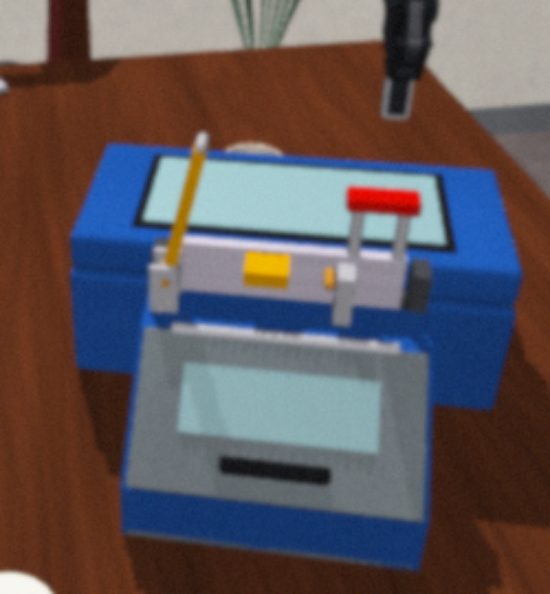

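The fingertip is at about (397,118) in the crop, above the red handle (384,200); all keys are required in each row, so I'll resend the move.

>>> {"method": "drive_tool", "body": {
  "commands": [
    {"gripper": 1, "dx": -0.2, "dy": 0.1, "dz": 5, "turn": 0},
    {"gripper": 1, "dx": -0.2, "dy": 0.1, "dz": 6.5, "turn": 0},
    {"gripper": 1, "dx": -0.2, "dy": 0.1, "dz": 7, "turn": 0},
    {"gripper": 1, "dx": -0.2, "dy": 0.1, "dz": 7.3, "turn": 0},
    {"gripper": 1, "dx": -0.2, "dy": 0.1, "dz": 7.6, "turn": 0},
    {"gripper": 1, "dx": -0.2, "dy": 0.1, "dz": 7.9, "turn": 0},
    {"gripper": 1, "dx": -0.2, "dy": 0.1, "dz": 8.2, "turn": 0},
    {"gripper": 1, "dx": -0.2, "dy": 0.1, "dz": 8.2, "turn": 0}
  ]
}}

```text
time_s: 3.45
eef_pos: [0.6946, -0.0935, 0.2673]
eef_rot: [0.0, 0.804, 0.595, 0.0]
wrist_force: [0.8, 0.6, 1.0]
opening: -0.0
```

```bash
python3 -c "
from h import *
import cv2
from bench import ctrl
go((11,-77,253))
cv2.imwrite('pics/b2_side.png',cv2.resize(ctrl.camera('side')['image'][150:420,250:500,::-1],None,fx=2.2,fy=2.2))"
```

```text
t 3.45 box tcp [  9.4 -77.5 267.3] yaw err deg -0.01 F box [ 0.8 -0.6  1. ] op -0.0 q [-0.3   0.44  1.22 -0.    1.48 -1.58]
(11, -77, 253) -> [ 0.16 -0.05  1.43]
```

View pics/b2_side.png

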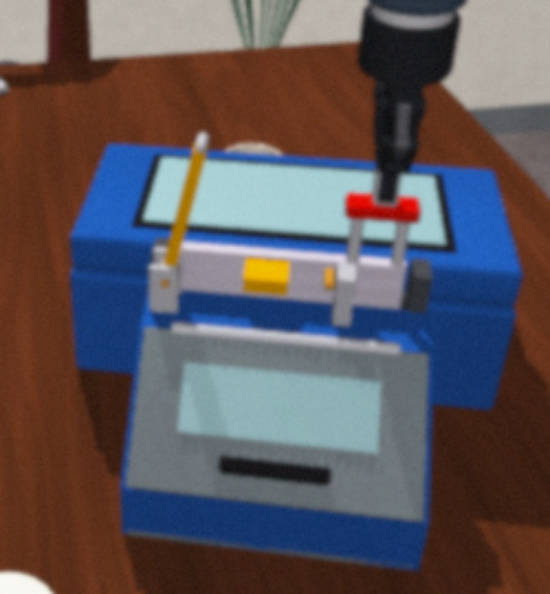

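The fingertip sits on the handle (384,200) and the gate is moving down with it. I'll press on.

>>> {"method": "drive_tool", "body": {
  "commands": [
    {"gripper": 1, "dx": 0.1, "dy": 0, "dz": 0.4, "turn": 0},
    {"gripper": 1, "dx": 0.1, "dy": 0, "dz": 0.8, "turn": 0},
    {"gripper": 1, "dx": 0.1, "dy": 0, "dz": 1.1, "turn": 0},
    {"gripper": 1, "dx": 0.1, "dy": 0, "dz": 1.25, "turn": 0},
    {"gripper": 1, "dx": 0.1, "dy": 0, "dz": 1.25, "turn": 0}
  ]
}}

```text
time_s: 4.12
eef_pos: [0.6945, -0.0922, 0.2543]
eef_rot: [-0.001, 0.804, 0.595, -0.0]
wrist_force: [-0.0, -0.5, -0.6]
opening: -0.001
```

>>> {"method": "drive_tool", "body": {
  "commands": [
    {"gripper": 1, "dx": 0, "dy": 0, "dz": 0.15, "turn": 0},
    {"gripper": 1, "dx": 0, "dy": 0, "dz": 0.3, "turn": 0}
  ]
}}

```text
time_s: 4.38
eef_pos: [0.6947, -0.0922, 0.253]
eef_rot: [-0.0, 0.804, 0.595, 0.0]
wrist_force: [-4.8, 1.7, 10.8]
opening: 0.005
```

>>> {"method": "drive_tool", "body": {
  "commands": [
    {"gripper": 1, "dx": 0, "dy": 0, "dz": 0.05, "turn": 0},
    {"gripper": 1, "dx": 0, "dy": 0, "dz": 0.05, "turn": 0},
    {"gripper": 1, "dx": 0, "dy": 0, "dz": 0.05, "turn": 0},
    {"gripper": 1, "dx": 0, "dy": 0, "dz": 0.05, "turn": 0}
  ]
}}

```text
time_s: 4.88
eef_pos: [0.6947, -0.0922, 0.253]
eef_rot: [0.0, 0.804, 0.595, 0.0]
wrist_force: [-4.6, 1.3, 8.8]
opening: 0.006
```

>>> {"method": "drive_tool", "body": {
  "commands": [
    {"gripper": 1, "dx": 0.05, "dy": 0, "dz": 0.07, "turn": 0},
    {"gripper": 1, "dx": 0.05, "dy": 0, "dz": 0.07, "turn": 0},
    {"gripper": 1, "dx": 0.05, "dy": 0, "dz": 0.07, "turn": 0},
    {"gripper": 1, "dx": 0.05, "dy": 0, "dz": 0.07, "turn": 0},
    {"gripper": 1, "dx": 0.05, "dy": 0, "dz": 0.07, "turn": 0},
    {"gripper": 1, "dx": 0.05, "dy": 0, "dz": 0.07, "turn": 0}
  ]
}}

```text
time_s: 5.62
eef_pos: [0.6947, -0.0922, 0.253]
eef_rot: [0.001, 0.804, 0.595, -0.0]
wrist_force: [-7.2, 0.0, 11.8]
opening: -0.0
```

```bash
python3 -c "
from h import *
print(B(P,(11,-77,0)))
a=P[4]
for r in(100,):
  for th in (1.37,1.2,1.0,.8,.6,.4,.2,.1,0):
    c=np.array([110,185])+r*np.array([-np.cos(th),np.sin(th)])+6*np.array([np.sin(th),np.cos(th)])
    print(th,'tcp y,z',(c+[11,8]).round(1))
go((11,-77,330),(-20,135,330),(-20,135,283))"
```

```text
[ 0.69454687 -0.09172327  0.        ]
1.37 tcp y,z [106.9 292.2]
1.2 tcp y,z [ 90.4 288.4]
1.0 tcp y,z [ 72.  280.4]
0.8 tcp y,z [ 55.6 268.9]
0.6 tcp y,z [ 41.9 254.4]
0.4 tcp y,z [ 31.2 237.5]
0.2 tcp y,z [ 24.2 218.7]
0.1 tcp y,z [ 22.1 209. ]
0 tcp y,z [ 21. 199.]
t 5.625 box tcp [ 10.6 -77.3 253. ] yaw err deg -0.01 F box [-2.1  6.9 11.8] op -0.0 q [-0.3   0.45  1.24 -0.    1.45 -1.57]
(11, -77, 330) -> [ 0.03 -0.02 -7.7 ]
(-20, 135, 330) -> [ -3.06 -21.22  -7.71]
(-20, 135, 283) -> [ -3.06 -21.23  -3.01]
```

>>> {"method": "drive_tool", "body": {
  "commands": [
    {"gripper": 1, "dx": 0, "dy": 0, "dz": -3, "turn": 0},
    {"gripper": 1, "dx": 0, "dy": 0, "dz": -8, "turn": 0},
    {"gripper": 1, "dx": 0, "dy": 0, "dz": -11.5, "turn": 0},
    {"gripper": 1, "dx": -3.1, "dy": -5, "dz": -11.5, "turn": 0},
    {"gripper": 1, "dx": -3.1, "dy": -11, "dz": -11.5, "turn": 0},
    {"gripper": 1, "dx": -3.1, "dy": -17, "dz": -11.5, "turn": 0},
    {"gripper": 1, "dx": -3.1, "dy": -22, "dz": -11.5, "turn": 0},
    {"gripper": 1, "dx": -3.1, "dy": -22, "dz": -11.5, "turn": 0},
    {"gripper": 1, "dx": -3.1, "dy": -22, "dz": -7, "turn": 0},
    {"gripper": 1, "dx": -3.1, "dy": -22, "dz": -3.5, "turn": 0},
    {"gripper": 1, "dx": -3.1, "dy": -22, "dz": -3.5, "turn": 0},
    {"gripper": 1, "dx": -3.1, "dy": -22, "dz": -3.5, "turn": 0}
  ]
}}

```text
time_s: 7.12
eef_pos: [0.4766, -0.0576, 0.287]
eef_rot: [0.001, 0.804, 0.595, 0.0]
wrist_force: [-0.6, -0.6, -0.5]
opening: -0.0
```

```bash
python3 -c "
from h import *
import cv2
from bench import ctrl
pts=[]
for th in (1.37,1.2,1.0,.8,.6,.4,.2,.1,0):
    c=np.array([110,185])+100*np.array([-np.cos(th),np.sin(th)])+6*np.array([np.sin(th),np.cos(th)])
    pts.append((-20,round(c[0]+11,1),round(c[1]+8,1)))
go(*pts)
for n in('side','top'): cv2.imwrite(f'pics/c_{n}.png',cv2.resize(ctrl.camera(n)['image'][50 if n=='top' else 150:420,250:500,::-1],None,fx=1.6,fy=1.6))"
```

```text
t 7.125 box tcp [-20.2 141.4 287. ] yaw err deg -0.01 F box [-0.7  0.4 -0.5] op -0.0 q [-0.37 -0.08  1.78  0.    1.44 -1.64]
(-20, np.float64(106.9), np.float64(292.2)) -> [ 0.02  3.45 -0.51]
(-20, np.float64(90.4), np.float64(288.4)) -> [ 0.02  5.1  -0.13]
(-20, np.float64(72.0), np.float64(280.4)) -> [0.02 6.94 0.67]
(-20, np.float64(55.6), np.float64(268.9)) -> [0.02 8.58 1.82]
(-20, np.float64(41.9), np.float64(254.4)) -> [0.02 9.95 3.28]
(-20, np.float64(31.2), np.float64(237.5)) -> [ 0.02 11.01  4.97]
(-20, np.float64(24.2), np.float64(218.7)) -> [ 0.02 11.71  6.85]
(-20, np.float64(22.1), np.float64(209.0)) -> [ 0.02 11.92  7.82]
(-20, np.float64(21.0), np.float64(199.0)) -> [ 0.02 12.03  8.82]
```

View pics/c_side.png

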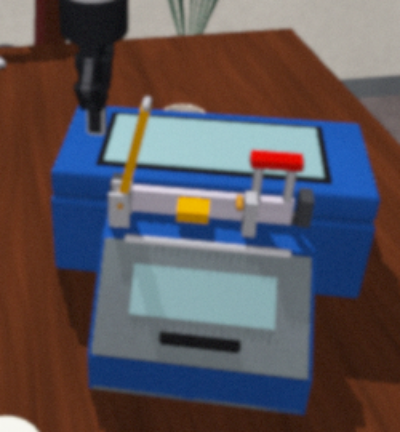

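View pics/c_top.png

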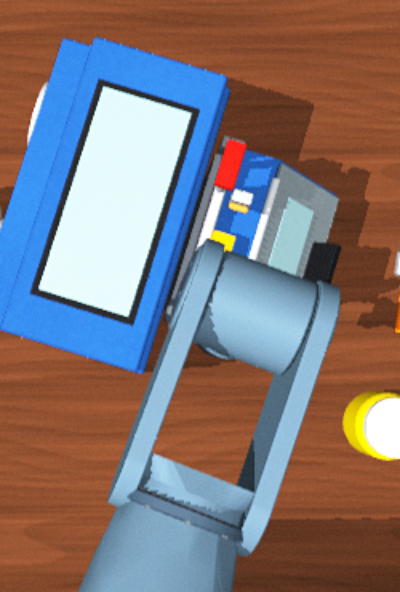

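The gate is down, handle at about (277,160) in the side crop, and the finger stands clear to the bar's +y side at (95,125). Next I swing the bar along its arc.

>>> {"method": "drive_tool", "body": {
  "commands": [
    {"gripper": 1, "dx": 0, "dy": 2.5, "dz": -0.5, "turn": 0},
    {"gripper": 1, "dx": 0, "dy": 3.5, "dz": -0.5, "turn": 0},
    {"gripper": 1, "dx": 0, "dy": 4.3, "dz": -0.3, "turn": 0},
    {"gripper": 1, "dx": 0, "dy": 5.1, "dz": -0.1, "turn": 0},
    {"gripper": 1, "dx": 0, "dy": 6.0, "dz": 0.3, "turn": 0},
    {"gripper": 1, "dx": 0, "dy": 6.9, "dz": 0.7, "turn": 0},
    {"gripper": 1, "dx": 0, "dy": 7.8, "dz": 1.2, "turn": 0},
    {"gripper": 1, "dx": 0, "dy": 8.6, "dz": 1.8, "turn": 0},
    {"gripper": 1, "dx": 0, "dy": 9.3, "dz": 2.5, "turn": 0},
    {"gripper": 1, "dx": 0, "dy": 10, "dz": 3.3, "turn": 0},
    {"gripper": 1, "dx": 0, "dy": 10.5, "dz": 4.1, "turn": 0},
    {"gripper": 1, "dx": 0, "dy": 11, "dz": 5, "turn": 0},
    {"gripper": 1, "dx": 0, "dy": 11.4, "dz": 5.9, "turn": 0},
    {"gripper": 1, "dx": 0, "dy": 11.7, "dz": 6.8, "turn": 0},
    {"gripper": 1, "dx": 0, "dy": 11.7, "dz": 6.8, "turn": 0}
  ]
}}

```text
time_s: 9.1
eef_pos: [0.5869, -0.0912, 0.2163]
eef_rot: [-0.001, 0.804, 0.595, -0.001]
wrist_force: [0.3, 0.8, 0.0]
opening: -0.0
```

```bash
python3 -c "
from h import *
import cv2
from bench import ctrl
go((-20,21,209),(-20,21,199))
for n in('side',): cv2.imwrite(f'pics/d_{n}.png',cv2.resize(ctrl.camera(n)['image'][50 if n=='top' else 180:420,270:500,::-1],None,fx=2.4,fy=2.4))"
```

```text
t 9.1 box tcp [-20.   26.1 216.3] yaw err deg -0.01 F box [ 0.9 -0.   0. ] op -0.0 q [-0.35  0.24  1.58  0.    1.32 -1.63]
(-20, 21, 209) -> [-0.    0.51  0.73]
(-20, 21, 199) -> [-0.    0.52  1.73]
```

View pics/d_side.png

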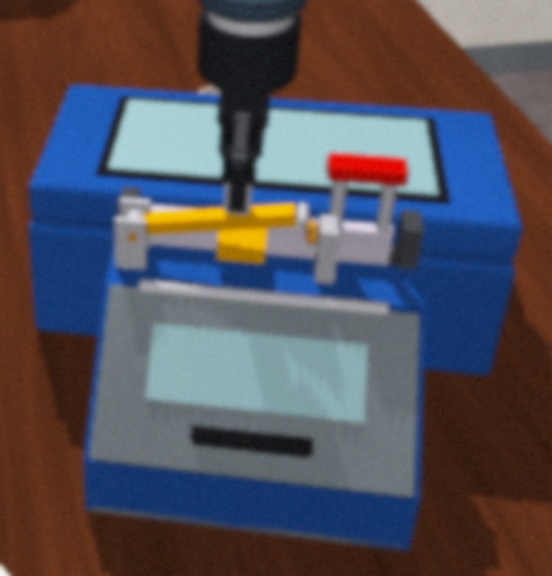

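The bar lies almost shut with its end at (303,213), just short of the roller. The finger is on top at (237,210), so I push down.

>>> {"method": "drive_tool", "body": {
  "commands": [
    {"gripper": 1, "dx": 0, "dy": 0.4, "dz": 0.4, "turn": 0},
    {"gripper": 1, "dx": 0, "dy": 0.5, "dz": 0.8, "turn": 0},
    {"gripper": 1, "dx": 0, "dy": 0.5, "dz": 1.1, "turn": 0},
    {"gripper": 1, "dx": 0, "dy": 0.5, "dz": 1.4, "turn": 0},
    {"gripper": 1, "dx": 0, "dy": 0.5, "dz": 1.6, "turn": 0},
    {"gripper": 1, "dx": 0, "dy": 0.5, "dz": 1.75, "turn": 0},
    {"gripper": 1, "dx": 0, "dy": 0.5, "dz": 1.75, "turn": 0}
  ]
}}

```text
time_s: 10.02
eef_pos: [0.5919, -0.0929, 0.1996]
eef_rot: [-0.0, 0.804, 0.595, -0.0]
wrist_force: [0.1, 0.5, 1.0]
opening: -0.002
```

```bash
python3 -c "
from h import *
go((-20,21,199))"
```

```text
t 10.025 box tcp [-20.2  20.8 199.6] yaw err deg -0.01 F box [0.5 0.  1. ] op -0.002 q [-0.35  0.27  1.58 -0.    1.29 -1.63]
(-20, 21, 199) -> [ 0.02 -0.02  0.06]
```

>>> {"method": "drive_tool", "body": {
  "commands": [
    {"gripper": 1, "dx": 0, "dy": 0, "dz": 0.15, "turn": 0},
    {"gripper": 1, "dx": 0, "dy": 0, "dz": 0.25, "turn": 0},
    {"gripper": 1, "dx": 0, "dy": 0, "dz": 0.3, "turn": 0}
  ]
}}

```text
time_s: 10.4
eef_pos: [0.5921, -0.0929, 0.1988]
eef_rot: [0.0, 0.804, 0.595, -0.0]
wrist_force: [-5.4, 1.4, 14.8]
opening: -0.001
```

```bash
python3 -c "
from h import *
go((-20,21,270),(-175,0,270),(-175,0,140),(-175,0,111))"
```

```text
t 10.4 box tcp [-20.2  20.6 198.8] yaw err deg -0.02 F box [-0.3  5.6 14.8] op -0.001 q [-0.35  0.27  1.58 -0.    1.29 -1.63]
(-20, 21, 270) -> [ 0.02 -0.04 -7.12]
(-175, 0, 270) -> [-15.49   2.06  -7.11]
(-175, 0, 140) -> [-15.48   2.06   5.89]
(-175, 0, 111) -> [-15.48   2.06   8.79]
```

>>> {"method": "drive_tool", "body": {
  "commands": [
    {"gripper": 1, "dx": 0, "dy": 0, "dz": -3, "turn": 0},
    {"gripper": 1, "dx": 0, "dy": 0, "dz": -7, "turn": 0},
    {"gripper": 0.5, "dx": -5, "dy": 1, "dz": -7, "turn": 0},
    {"gripper": 0.5, "dx": -11, "dy": 2, "dz": -7, "turn": 0},
    {"gripper": 0.5, "dx": -15.5, "dy": 2.1, "dz": -7, "turn": 0},
    {"gripper": 0.5, "dx": -15.5, "dy": 2.1, "dz": -5, "turn": 0},
    {"gripper": 0.5, "dx": -15.5, "dy": 2.1, "dz": 0, "turn": 0},
    {"gripper": 0.5, "dx": -15.5, "dy": 2.1, "dz": 4, "turn": 0},
    {"gripper": 0.5, "dx": -15.5, "dy": 2.1, "dz": 5.5, "turn": 0},
    {"gripper": 0.5, "dx": -15.5, "dy": 2.1, "dz": 5.5, "turn": 0},
    {"gripper": 0.5, "dx": -15.5, "dy": 2.1, "dz": 5.5, "turn": 0}
  ]
}}

```text
time_s: 11.78
eef_pos: [0.5681, -0.2477, 0.144]
eef_rot: [0.001, 0.804, 0.595, 0.0]
wrist_force: [-0.6, -0.1, 0.2]
opening: 0.493
```

```bash
python3 -c "
from h import *
import cv2
from bench import ctrl
P[4]=0;P[3]=0
go((-175,0,111))
im=ctrl.camera('side')['image'][:,:,::-1]
overlay('side',im,P,(270,180,500,420),2.4,'pics/e_side.png')
cv2.imwrite('pics/e_wrist.png',ctrl.camera('wrist')['image'][:,:,::-1])"
```

```text
t 11.775 box tcp [-175.2   -1.7  144. ] yaw err deg -0.03 F box [-0.3  0.6  0.2] op 0.493 q [-0.6   0.37  1.57  0.    1.2  -1.88]
(-175, 0, 111) -> [ 0.02 -0.18  3.3 ]
```

View pics/e_side.png

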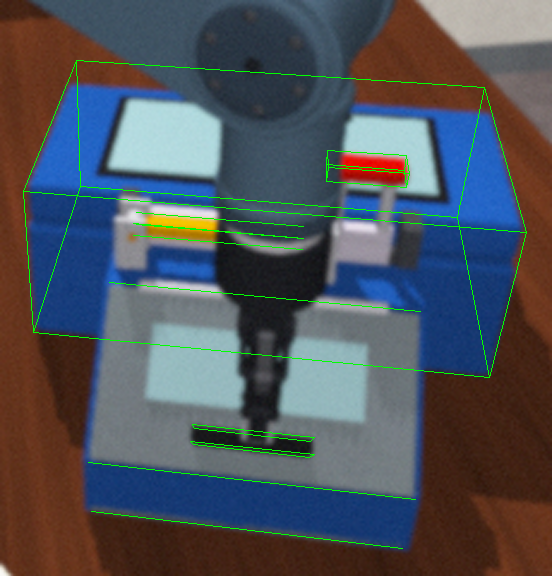

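View pics/e_wrist.png

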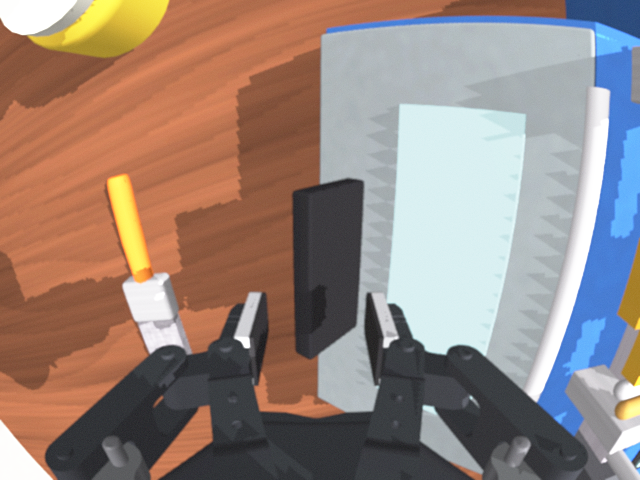

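The open fingers straddle the black blade: the wrist view has it at (330,265), between pads at (250,325) and (380,325). In the side view the gate and bar match their shut model. Next I descend.

>>> {"method": "drive_tool", "body": {
  "commands": [
    {"gripper": 0.5, "dx": 0, "dy": -0.2, "dz": 1.5, "turn": 0},
    {"gripper": 0.5, "dx": 0, "dy": -0.2, "dz": 2.5, "turn": 0},
    {"gripper": 0.5, "dx": 0, "dy": -0.2, "dz": 3.2, "turn": 0},
    {"gripper": 0.5, "dx": 0, "dy": -0.2, "dz": 3.2, "turn": 0}
  ]
}}

```text
time_s: 12.38
eef_pos: [0.5644, -0.2464, 0.109]
eef_rot: [-0.001, 0.804, 0.595, -0.0]
wrist_force: [-0.3, 0.1, 0.3]
opening: 0.498
```

```bash
python3 -c "
from h import *
import cv2
from bench import ctrl
go()
cv2.imwrite('pics/f_wrist.png',ctrl.camera('wrist')['image'][:,:,::-1])"
```

```text
t 12.375 box tcp [-175.     2.2  109. ] yaw err deg 0.0 F box [-0.   0.3  0.3] op 0.498 q [-0.6   0.41  1.6   0.    1.14 -1.88]
```

View pics/f_wrist.png

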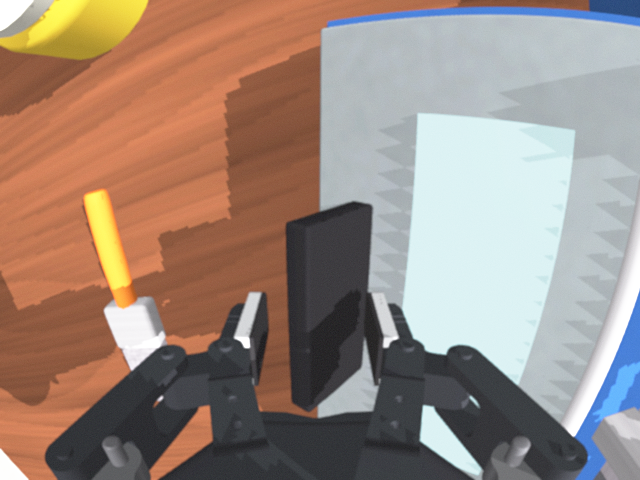

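>>> {"method": "drive_tool", "body": {
  "commands": [
    {"gripper": 0.75, "dx": 0, "dy": 0, "dz": 0, "turn": 0},
    {"gripper": 1, "dx": 0, "dy": 0, "dz": 0, "turn": 0},
    {"gripper": 1, "dx": 0, "dy": 0, "dz": 0, "turn": 0}
  ]
}}

```text
time_s: 12.8
eef_pos: [0.5654, -0.2468, 0.1111]
eef_rot: [0.0, 0.804, 0.595, 0.0]
wrist_force: [-1.4, 0.4, 5.6]
opening: 0.243
```

```bash
python3 -c "
from h import *
import cv2
from bench import ctrl
go()
cv2.imwrite('pics/g_wrist.png',ctrl.camera('wrist')['image'][:,:,::-1])
cv2.imwrite('pics/g_side.png',cv2.resize(ctrl.camera('side')['image'][180:420,270:500,::-1],None,fx=2.4,fy=2.4))
al=np.radians(39.3)
f=lambda th,h=41:(np.array([-60-115*np.cos(al-th)-h*np.sin(al-th),150-115*np.sin(al-th)+h*np.cos(al-th)])).round(1)
for th in np.arange(0,1.2,.1):print(th.round(1),f(th), (f(th)-f(0)).round(1))"
```

```text
t 12.8 box tcp [-175.1    1.1  111.1] yaw err deg 0.02 F box [-0.   1.5  5.6] op 0.243 q [-0.6   0.41  1.6   0.    1.14 -1.88]
0.0 [-175.   108.9] [0. 0.]
0.1 [-178.5  120.6] [-3.5 11.7]
0.2 [-180.8  132.5] [-5.8 23.6]
0.3 [-182.   144.7] [-7.  35.8]
0.4 [-181.9  156.9] [-6.9 48. ]
0.5 [-180.6  169. ] [-5.6 60.1]
0.6 [-178.1  181. ] [-3.1 72.1]
0.7 [-174.4  192.6] [ 0.6 83.7]
0.8 [-169.6  203.8] [ 5.4 94.9]
0.9 [-163.7  214.5] [ 11.3 105.6]
1.0 [-156.7  224.5] [ 18.3 115.6]
1.1 [-148.8  233.8] [ 26.2 124.9]
```

View pics/g_wrist.png

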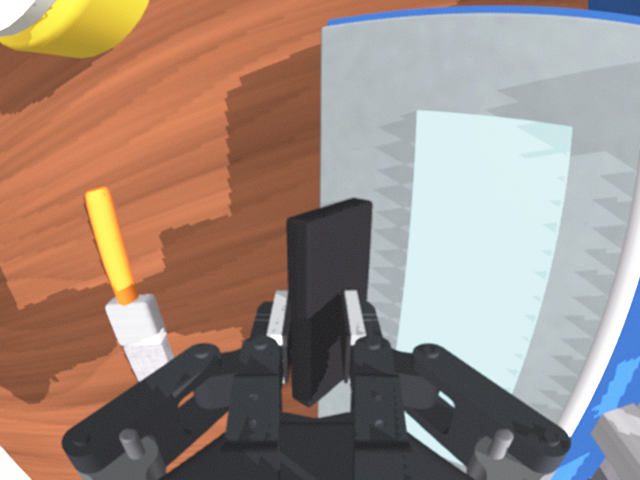

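View pics/g_side.png

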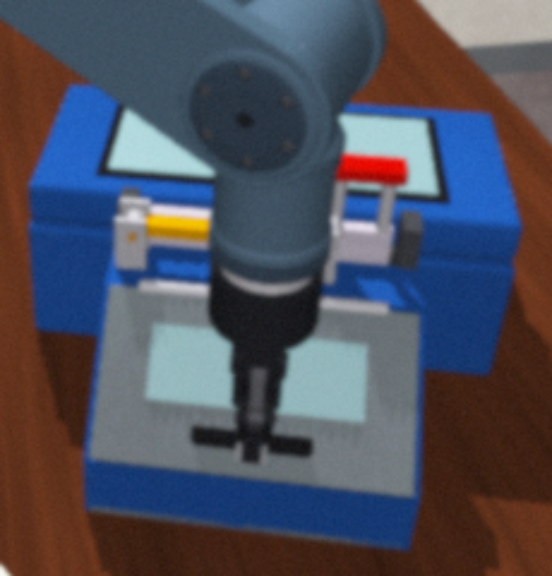

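The fingers hold the blade at about (330,300) in the wrist view, opening 0.24. Next I lift along the arc.

>>> {"method": "drive_tool", "body": {
  "commands": [
    {"gripper": 1, "dx": -0.2, "dy": 0, "dz": -0.5, "turn": 0},
    {"gripper": 1, "dx": -0.3, "dy": 0, "dz": -1.0, "turn": 0},
    {"gripper": 1, "dx": -0.4, "dy": 0, "dz": -1.5, "turn": 0},
    {"gripper": 1, "dx": -0.5, "dy": 0, "dz": -2.0, "turn": 0},
    {"gripper": 1, "dx": -0.6, "dy": 0, "dz": -2.4, "turn": 0},
    {"gripper": 1, "dx": -0.6, "dy": 0, "dz": -2.4, "turn": 0}
  ]
}}

```text
time_s: 13.65
eef_pos: [0.5633, -0.2532, 0.1349]
eef_rot: [0.001, 0.804, 0.595, -0.0]
wrist_force: [-1.3, -5.2, 3.5]
opening: 0.186
```

```bash
python3 -c "
from h import *
import cv2
from bench import ctrl
go()
cv2.imwrite('pics/h_wrist.png',ctrl.camera('wrist')['image'][:,:,::-1])
cv2.imwrite('pics/h_side.png',cv2.resize(ctrl.camera('side')['image'][180:420,270:500,::-1],None,fx=2.4,fy=2.4))"
```

```text
t 13.65 box tcp [-181.8    1.2  134.9] yaw err deg -0.0 F box [-5.4 -0.2  3.5] op 0.186 q [-0.61  0.38  1.58 -0.    1.18 -1.89]
```

View pics/h_wrist.png

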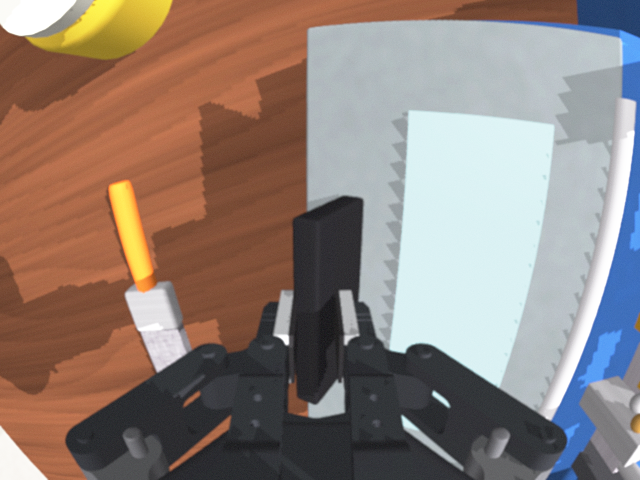

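View pics/h_side.png

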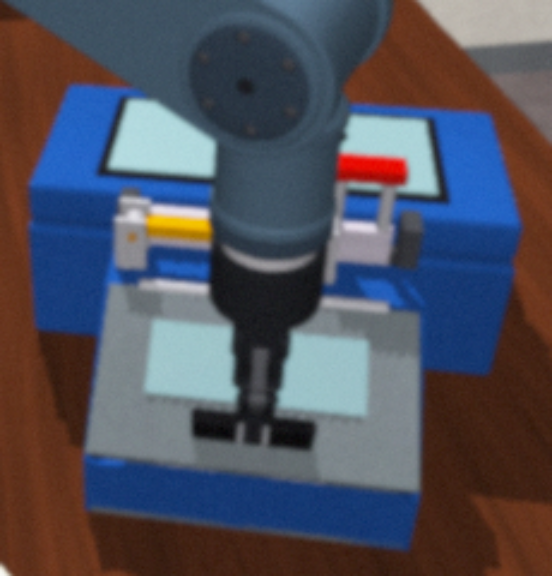

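The door is lifting with the blade (side view shows the gap at (95,460)). I'll continue to level.

>>> {"method": "drive_tool", "body": {
  "commands": [
    {"gripper": 1, "dx": 0, "dy": 0, "dz": -0.6, "turn": 0},
    {"gripper": 1, "dx": 0, "dy": 0, "dz": -1.2, "turn": 0},
    {"gripper": 1, "dx": 0, "dy": 0, "dz": -1.8, "turn": 0},
    {"gripper": 1, "dx": 0, "dy": 0, "dz": -2.4, "turn": 0},
    {"gripper": 1, "dx": 0.1, "dy": 0, "dz": -3.0, "turn": 0},
    {"gripper": 1, "dx": 0.2, "dy": 0, "dz": -3.6, "turn": 0},
    {"gripper": 1, "dx": 0.3, "dy": 0, "dz": -4.2, "turn": 0},
    {"gripper": 1, "dx": 0.4, "dy": 0, "dz": -4.8, "turn": 0},
    {"gripper": 1, "dx": 0.5, "dy": 0, "dz": -5.3, "turn": 0},
    {"gripper": 1, "dx": 0.7, "dy": 0, "dz": -5.7, "turn": 0},
    {"gripper": 1, "dx": 0.7, "dy": 0, "dz": -5.7, "turn": 0}
  ]
}}

```text
time_s: 15.12
eef_pos: [0.5645, -0.2494, 0.1919]
eef_rot: [0.002, 0.804, 0.594, -0.002]
wrist_force: [-3.3, -14.6, 1.1]
opening: 0.119
```

```bash
python3 -c "
from h import *
import cv2
from bench import ctrl
go()
cv2.imwrite('pics/i_wrist.png',ctrl.camera('wrist')['image'][:,:,::-1])
cv2.imwrite('pics/i_side.png',cv2.resize(ctrl.camera('side')['image'][180:420,270:500,::-1],None,fx=2.4,fy=2.4))"
```

```text
t 15.125 box tcp [-177.8    1.2  191.9] yaw err deg 0.04 F box [-14.9  -1.1   1.1] op 0.119 q [-0.6   0.32  1.54 -0.01  1.28 -1.88]
```

View pics/i_wrist.png

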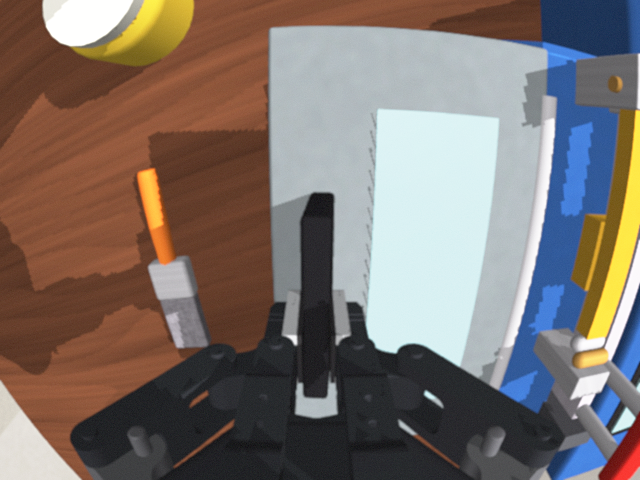

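View pics/i_side.png

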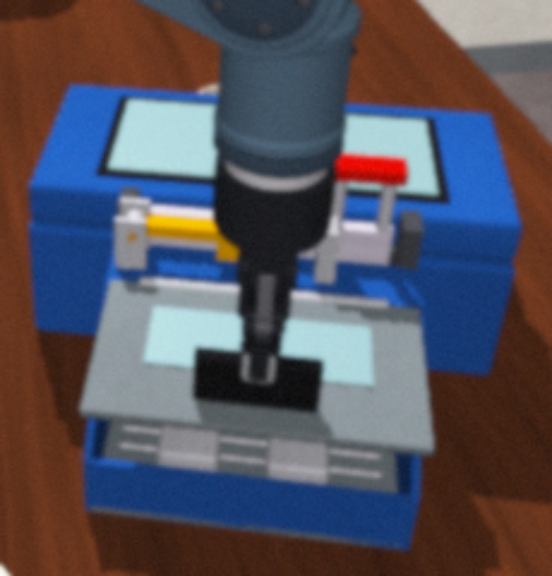

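The door is level (side view, front edge from (85,412) to (432,445)), with the pads flush on the blade. I'll carry it past level along the arc.

>>> {"method": "drive_tool", "body": {
  "commands": [
    {"gripper": 1, "dx": 0.2, "dy": 0, "dz": -0.5, "turn": 0},
    {"gripper": 1, "dx": 0.5, "dy": 0, "dz": -1.0, "turn": 0},
    {"gripper": 1, "dx": 0.8, "dy": 0, "dz": -1.6, "turn": 0},
    {"gripper": 1, "dx": 1.1, "dy": 0, "dz": -2.1, "turn": 0},
    {"gripper": 1, "dx": 1.1, "dy": 0, "dz": -2.1, "turn": 0}
  ]
}}

```text
time_s: 15.85
eef_pos: [0.5672, -0.2408, 0.2131]
eef_rot: [0.004, 0.804, 0.594, -0.004]
wrist_force: [-5.7, -18.7, 0.5]
opening: 0.117
```

```bash
python3 -c "
from h import *
import cv2
from bench import ctrl
go()
cv2.imwrite('pics/j_side.png',cv2.resize(ctrl.camera('side')['image'][180:420,270:500,::-1],None,fx=2.4,fy=2.4))"
```

```text
t 15.85 box tcp [-168.8    1.1  213.1] yaw err deg 0.07 F box [-19.5  -0.    0.5] op 0.117 q [-0.59  0.29  1.53 -0.01  1.32 -1.86]
```

View pics/j_side.png

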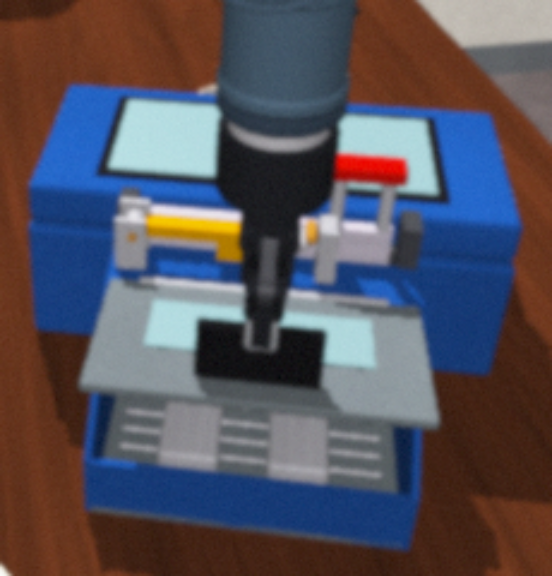

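```bash
python3 -c "
from h import *
for th in (.6,.69,.75,.8,.85,.9,1.,1.1):
  a=np.radians(39.3)-th
  D=lambda r,y,h:(-60-r*np.cos(a)-h*np.sin(a),y,150-r*np.sin(a)+h*np.cos(a))
  print(th,[((proj('side',B(P,D(*k)))-[270,180])*2.4).round() for k in((143,125,8),(143,-125,8),(115,45,53),(115,-45,53))])
"
```

```text
0.6 [array([ 78., 414.]), array([434., 453.]), array([194., 354.]), array([323., 367.])]
0.69 [array([ 78., 401.]), array([437., 440.]), array([195., 339.]), array([325., 351.])]
0.75 [array([ 78., 392.]), array([439., 430.]), array([196., 328.]), array([326., 341.])]
0.8 [array([ 78., 384.]), array([441., 422.]), array([197., 319.]), array([326., 332.])]
0.85 [array([ 78., 375.]), array([442., 413.]), array([197., 310.]), array([327., 323.])]
0.9 [array([ 78., 366.]), array([444., 404.]), array([198., 301.]), array([328., 313.])]
1.0 [array([ 79., 347.]), array([446., 384.]), array([199., 283.]), array([329., 295.])]
1.1 [array([ 80., 328.]), array([448., 364.]), array([201., 265.]), array([330., 277.])]
```

The door stands at about 0.79 rad, judged by its front edge near (83,388), but the pads have crept up the blade. I'll open, go 20 mm lower and re-grip before the rest of the lift.

>>> {"method": "drive_tool", "body": {
  "commands": [
    {"gripper": 0.55, "dx": 0, "dy": 0, "dz": 0, "turn": 0},
    {"gripper": 0.55, "dx": -0.3, "dy": 0, "dz": 0, "turn": 0},
    {"gripper": 0.55, "dx": -0.4, "dy": 0, "dz": 1.0, "turn": 0},
    {"gripper": 0.55, "dx": -0.5, "dy": 0, "dz": 2.0, "turn": 0},
    {"gripper": 0.55, "dx": -0.5, "dy": 0, "dz": 2.0, "turn": 0}
  ]
}}

```text
time_s: 16.52
eef_pos: [0.5662, -0.2392, 0.1902]
eef_rot: [-0.002, 0.804, 0.595, -0.001]
wrist_force: [0.5, 0.6, -0.6]
opening: 0.447
```

```bash
python3 -c "
from h import *
import cv2
from bench import ctrl
go()
cv2.imwrite('pics/k_side.png',cv2.resize(ctrl.camera('side')['image'][180:420,270:500,::-1],None,fx=2.4,fy=2.4))
cv2.imwrite('pics/k_wrist.png',ctrl.camera('wrist')['image'][:,:,::-1])"
```

```text
t 16.525 box tcp [-167.6    2.5  190.2] yaw err deg -0.02 F box [ 0.8 -0.3 -0.6] op 0.447 q [-0.59  0.31  1.55  0.    1.28 -1.87]
```

View pics/k_side.png

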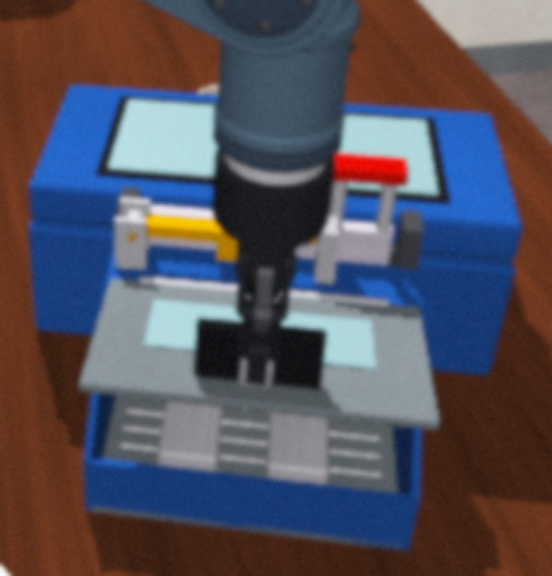

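View pics/k_wrist.png

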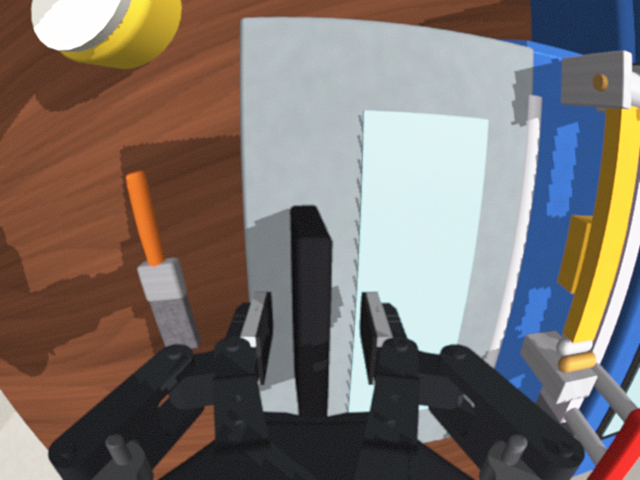

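>>> {"method": "drive_tool", "body": {
  "commands": [
    {"gripper": 0.8, "dx": -0.3, "dy": 0.1, "dz": 0, "turn": 0},
    {"gripper": 1, "dx": -0.3, "dy": 0.1, "dz": 0, "turn": 0},
    {"gripper": 1, "dx": -0.3, "dy": 0.1, "dz": 0, "turn": 0},
    {"gripper": 1, "dx": 0, "dy": 0.1, "dz": -0.6, "turn": 0},
    {"gripper": 1, "dx": 0.4, "dy": 0.1, "dz": -1.2, "turn": 0},
    {"gripper": 1, "dx": 0.8, "dy": 0.1, "dz": -1.8, "turn": 0},
    {"gripper": 1, "dx": 1.2, "dy": 0.1, "dz": -2.4, "turn": 0},
    {"gripper": 1, "dx": 1.6, "dy": 0.1, "dz": -2.9, "turn": 0},
    {"gripper": 1, "dx": 2.0, "dy": 0.1, "dz": -3.3, "turn": 0},
    {"gripper": 1, "dx": 2.0, "dy": 0.1, "dz": -3.3, "turn": 0}
  ]
}}

```text
time_s: 17.88
eef_pos: [0.5721, -0.2278, 0.2195]
eef_rot: [0.003, 0.804, 0.594, -0.006]
wrist_force: [9.4, -20.9, -34.2]
opening: 0.148
```

```bash
python3 -c "
from h import *
import cv2
from bench import ctrl
go()
cv2.imwrite('pics/l_side.png',cv2.resize(ctrl.camera('side')['image'][180:420,270:500,::-1],None,fx=2.4,fy=2.4))
cv2.imwrite('pics/l_wrist.png',ctrl.camera('wrist')['image'][:,:,::-1])"
```

```text
t 17.875 box tcp [-154.9    0.3  219.5] yaw err deg 0.04 F box [-17.3 -15.1 -34.2] op 0.148 q [-0.56  0.29  1.52 -0.01  1.33 -1.83]
```

View pics/l_side.png

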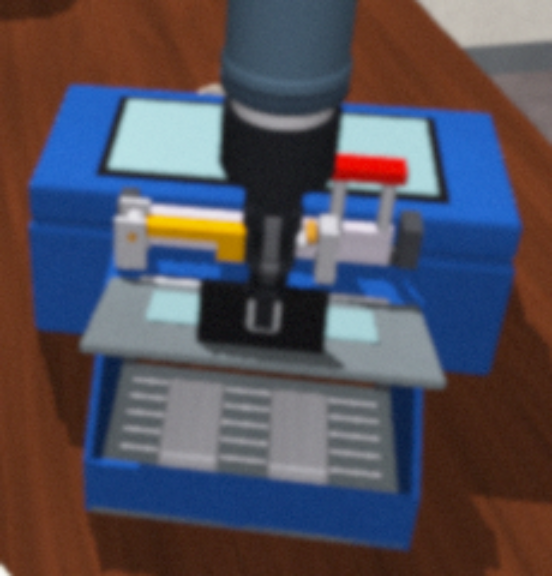

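View pics/l_wrist.png

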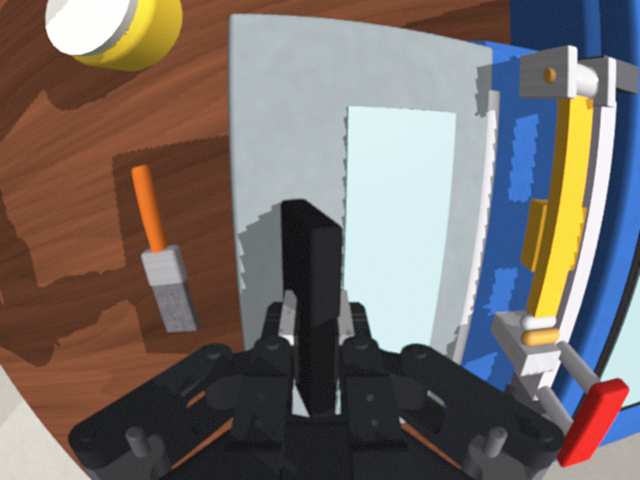

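The door is at about 0.99 rad, with its front edge at (83,350) to (445,384), some 17° past level. The gate and bar remain shut. I'll release and back off.

>>> {"method": "drive_tool", "body": {
  "commands": [
    {"gripper": 0.6, "dx": 0, "dy": 0, "dz": 0, "turn": 0},
    {"gripper": 0.3, "dx": 0, "dy": 0, "dz": 0, "turn": 0},
    {"gripper": 0.3, "dx": 0, "dy": 0, "dz": -0.5, "turn": 0},
    {"gripper": 0.3, "dx": 0.3, "dy": 0, "dz": -2, "turn": 0},
    {"gripper": 0.3, "dx": 0.5, "dy": 0, "dz": -5, "turn": 0},
    {"gripper": 0.3, "dx": 0.5, "dy": 0, "dz": -10, "turn": 0},
    {"gripper": 0.3, "dx": 0.5, "dy": 0, "dz": -15, "turn": 0},
    {"gripper": 0.3, "dx": 0.5, "dy": -6, "dz": -17, "turn": 0},
    {"gripper": 0.3, "dx": 0.5, "dy": -12, "dz": -17, "turn": 0},
    {"gripper": 0.3, "dx": 0.5, "dy": -18, "dz": -17, "turn": 0},
    {"gripper": 0.3, "dx": 0.5, "dy": -18, "dz": -17, "turn": 0},
    {"gripper": 0.3, "dx": 0.5, "dy": -18, "dz": -17, "turn": 0}
  ]
}}

```text
time_s: 19.48
eef_pos: [0.4037, -0.1637, 0.3969]
eef_rot: [0.002, 0.804, 0.595, 0.001]
wrist_force: [0.6, 0.1, 0.3]
opening: 0.698
```

```bash
python3 -c "
from h import *
import cv2
from bench import ctrl
go()
P[3]=0;P[4]=0
overlay('side',ctrl.camera('side')['image'][:,:,::-1],P,(270,180,500,420),2.4,'pics/m_side.png')
cv2.imwrite('pics/m_top.png',ctrl.camera('top')['image'][:,:,::-1])"
```

```text
t 19.475 box tcp [-143.   180.   396.9] yaw err deg -0.02 F box [ 0.2 -0.6  0.3] op 0.698 q [-0.66 -0.24  1.7   0.    1.67 -1.93]
```

View pics/m_side.png

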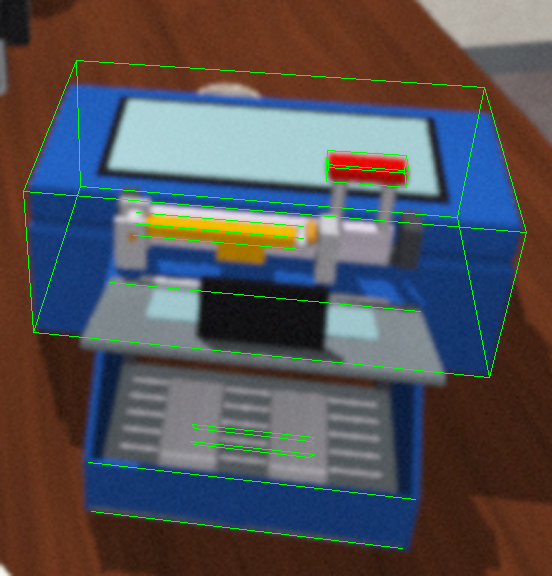

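View pics/m_top.png

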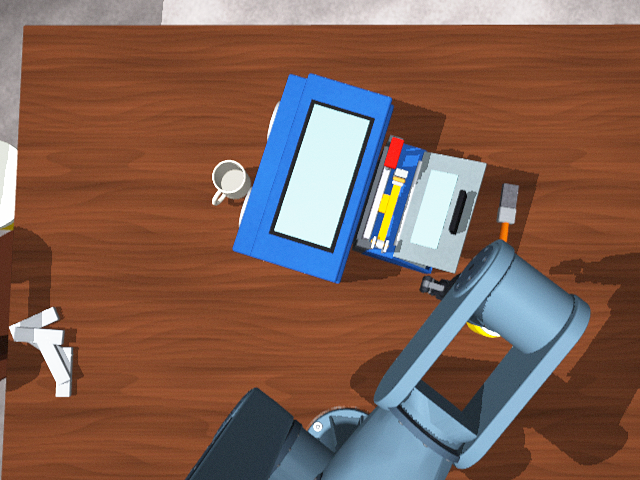

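Gate and bar match the shut overlay, the door stays at about 1.0 rad, and the mug, tub and brush are where they were. I'm handing in.

```bash
python3 -c "
from bench import ctrl
print(ctrl.hand_in())"
```

```text
the job is handed in; nothing more can be done
None
```

The job is done in the order asked and was handed in at about 20 s of the 56 s allowed.

- **Inner gate:** I pressed it down at the red handle onto a firm stop (tip at 245 mm, as given for shut) and held 9–12 N for about a second.
- **Keeper bar:** I swung it down along its arc and through the roller. It stopped hard at level: the finger tip was at 190.8 mm against an expected 191 mm for shut, with about 15 N.
- **Outer door:** The moves allow no tilt, so I pinched the blade with the tool pointing straight down instead of coming in along it. I lifted the door along its arc, with one re-grip just past level. The highest wrist force I read was about 41 N, near the end of the lift.

**Last checks:** With the gripper clear, the side picture shows the gate and bar on their shut outlines. The door stays by itself at about 1.0 rad, roughly 17° past level. In the top picture the mug and brush are where they were. The arm partly hides the tub there, but what shows is in place. No check failed or disagreed.

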